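# Light-cure a printed resin ball carried on a draining tray

### The job

Pick up the aluminium tray by its bridge handle, tilt it so that the loose printed-resin ball comes to the middle of the tray, carry it so to the curing lamp and hold it over the lamp's round window, about 60 mm above the glass, with the ball kept in the middle for at least five seconds without a break. Away from its cork mat the ball must never touch the tray's ends, and it must not be spilled or slammed, nor may the tray touch the lamp. Then bring the tray back, set it down gently and straight on its cork mat, where the ball may settle against an end, let go, and leave everything else alone.

Things in the scene. Friction and masses are not known exactly. Their poses are not given: they have to be found in the camera images.
- tray: Open draining tray, 0.40 kg, aluminium walls, clear floor, 72 mm (its x) by 228 mm (its y, the long way). Origin: centre of its flat underside; z up. Inside 64 mm (x) by 220 mm (y); side walls reach z = 24 mm, end walls (inner faces at y = +-110 mm) z = 40 mm.
- tray_floor (a point): Ridge of the tray's floor at its middle, 11 mm above the tray's origin. So that drips run to both ends, the floor falls from this ridge (y = 0) like a low roof: 0.045 rad for |y| < 30 mm, 0.065 rad from there to either end. So the ball never stays in the middle by itself: on a level tray it soon rolls off to an end.
- tray_grip (a point): Middle of the tray's grip plate, 106 mm above the tray's origin: upright plate, 50 mm along x, 12 mm thick along y, z = 86 to 126 mm, to be pinched from above by fingers closing along the tray's y. It stands on a bridge across the tray at y = 0 (posts at x = +-39 mm, cross bar z = 82 to 88 mm); the ball passes freely under it (top at 71 mm).
- ball: Loose plain white resin ball, diameter 60 mm, about 0.136 kg; it rolls along the tray's y at about 7 m/s2 per rad of slope under it, towards the low side, less a rolling resistance worth 0.02 to 0.03 rad. Origin: its centre, 41 mm above the tray's origin when in the middle; its own axes turn with it. At the start it rests at the tray's +y end (tray y = 80 mm).
- lamp: Curing lamp, a low white box fixed to the bench, 180 mm (x) by 250 mm (y), 28 mm high, a round window in the middle of its top. Origin: centre of its underside, on the bench.
- lamp_window (a point): Centre of the lamp's round window, at the glass, 30 mm above the bench; 124 mm across with its steel ring.
- mat: Cork mat, fixed to the bench, 160 mm (x) by 320 mm (y), 4 mm thick; the tray starts on it, long side along the mat's long side. Origin: centre of its underside (on the bench, z = 0).
- cast: Bystander: small plaster dental cast, 60 by 56 by 27 mm; origin under its centre.
- bottle: Bystander: clear bottle, 44 mm across, 110 mm tall; origin under its centre.
- spatula: Bystander: spatula, 170 mm long, lying flat on the bench; origin under its middle.
Mind the look-alikes: they are no part of the job. Of the things that look like the tray, the larger one is meant.

How it is judged (in metres and radians):
On the way, in this order (a step that is already met when the one before it is completed fails the run):
1. the tray is held clear of its mat with the ball within 25 mm of its middle (z of tray in the frame of mat above 0.012 m and horizontal distance between tray and mat below 0.12 m and y of ball in the frame of tray between -0.025 and 0.025 m), for 0.3 s.
2. the tray is held over the lamp, its middle within 35 mm of the window's centre and its underside 30 to 95 mm above the glass, with the ball within 25 mm of the tray's middle, for 5 s without a break (horizontal distance between tray and lamp below 0.035 m and z of tray in the frame of lamp between 0.06 and 0.125 m and y of ball in the frame of tray between -0.025 and 0.025 m), for 5 s.
At the end, for the whole second after the job is handed in: The tray stands flat on its cork mat (centre within 40 mm crosswise and 45 mm lengthwise of the mat's centre, long side within 0.3 rad of the mat's), released, with the ball lying inside it, everything at rest (x of tray in the frame of mat between -0.04 and 0.04 m and y of tray in the frame of mat between -0.045 and 0.045 m and z of tray in the frame of mat below 0.008 m and angle between tray's own z axis and vertical below 0.05 rad and angle between the y axis of tray and the y axis of mat, either way round below 0.3 rad and linear speed of tray below 0.02 m/s and x of ball in the frame of tray between -0.012 and 0.012 m and y of ball in the frame of tray between -0.085 and 0.085 m and z of ball in the frame of tray between 0.02 and 0.046 m and linear speed of ball below 0.03 m/s and contact force between tray and mat above 1 N); the robot touches nothing.
It fails at once if the ball is spilled from the tray or the tray tipped by more than 0.4 rad (angle between tray's own z axis and vertical above 0.4 rad or (x of ball in the frame of tray above 0.02 m or x of ball in the frame of tray below -0.02 m) or (y of ball in the frame of tray above 0.1 m or y of ball in the frame of tray below -0.1 m) or z of ball in the frame of tray above 0.06 m).
It fails at once if the ball comes within 4 mm of an end wall while the tray is more than 120 mm from its mat's centre (horizontal distance between tray and mat above 0.12 m and (y of ball in the frame of tray above 0.076 m or y of ball in the frame of tray below -0.076 m)).
It fails at once if the ball is slammed against the tray (over 12 N) or the tray onto the mat (over 60 N) (contact force between ball and tray above 12 N or contact force between tray and mat above 60 N).
It fails at once if the tray touches the lamp (contact force between tray and lamp above 1 N).
It fails at once if a bystander is moved by more than 20 mm (distance of any of cast, bottle, spatula from where it was at the start of the episode above 0.02 m).
It also fails if it takes over 72 s, if anything falls off the work surface, if the arm or the gripper's body presses on something with over 40 N, if the wrist force passes 120 N, or if a joint passes its speed limit or range.

### The arm

A 6-joint arm with a two-finger parallel gripper is mounted at the origin on the work surface. World frame = base frame: x ahead of the robot, y to its left, z up, the work surface at z = 0. Lengths are in mm, angles in rad, forces in N, time in s.
With the tool pointing down it reaches from about 350 to 975 mm from the base axis. Payload 7.1 kg.
Tool frame: the origin (TCP) lies at the very end of the fingers, on their centre line; the grasp point (between the pads) lies 19 mm behind it; z points along the fingers, y is the line along which they close (so a half turn about z gives the same grasp; the last joint's range is limited). The gripper opens to 88 mm and grips with 3 to 60 N. Pads are 20 mm wide; open, the fingers measure 115 mm over their backs; the gripper's body (75 mm by 178 mm) begins 61 mm behind the grasp point.
Start: joints at [-1.159, 0.423, 1.63, -0, 1.089, -0.019], TCP at [261.013, -567.87, 222.675] pointing down, gripper open.
Joint ranges: [-3, 3], [-0.9, 2.11], [0.09, 2.58], [-1.31, 4.45], [0.11, 2.69], [-2.54, 2.54]. Speed limits (rad/s): [2.39, 2.39, 3.01, 3.14, 3.14, 3.14].

### API

Orientations are given as a rotation vector (axis times angle).
In Python, from workcell import ctrl, optics gives the robot as it stands.
- The arm moves only by the shell command python3 -m jog 'ROWS'. ROWS is JSON, a list of rows, each a list of 7 numbers: the shift along the tool's x, y, z in units of 40 mm (1.0 is 40 mm), then the turn, a rotation vector about the tool's x, y, z in units of 6 degrees (1.0 is 6 degrees), then the opening, from 0 (shut) to 1 (fully open). A call has 1 to 20 rows; each row shifts and turns the commanded pose from where the row before left it, along the tool's axes as they then stand; what a row does not reach is not made up. A row lasts 1/10 s, in which the tool goes at most 50 mm and 8.59 degrees, less where a joint would pass 70% of its speed; a pose out of reach is approached as far as the arm can. A call is refused whole if a number of a shift passes 1 or a number of a turn 1, either way. A call with a gripper value outside its range is refused whole. The fingers move at their own pace and stop on an object; the grip force is fixed at half the most. Time passes only in rows, so rows that do not move let the fingers close. It gives the time, the measured TCP pose, the force, the opening and the grip force at its end, in the units of the state.
- ctrl.get_obs(): the state, without advancing time (a new reading comes with each control period).
- optics.get_image(name): name is "side" or "top" or "wrist"; returns the picture (400x640x3 uint8, red, green, blue); there is no depth.
- optics.camera_model(name): a dict with "fov_y" (degrees; the focal length in pixels is half the picture's height over the tangent of half this angle, whatever the lens; pixels are square), "cx", "cy" (the principal point, pixels), "view" (4x4, takes a point from world to camera coordinates); the wrist camera has in their place "hand_eye" (4x4, takes a point from camera to tool coordinates, whose origin is the TCP and whose axes are the flange's). Camera axes: x right, y up, looking along -z (the intrinsics and any distortion apply to the point x, -y, -z); pixel columns grow to the right and rows downward; lengths in mm; the calibration is good to about 2 mm. A picture is of the moment at which its call begins: read the wrist's pose just before it. camera_model takes no time and is no camera call.
- ctrl.close_job(): hands the job in; it is judged then, once.
Trained networks look in the newest picture that a camera, given by its name, has taken for a name from the list of things; names that differ only in an ending like _2 or _b are one class to them, and where a whole thing is asked for, a point or a joint stands for the part that bears it (a point fixed in the world has none). Each returns a list of dicts, best first, with "conf" (0 to 1); they miss things now and then, are a little off and sometimes report something else, mostly with a low value. They report only what shows in the picture. A call takes as long as a camera call. They do not tell look-alikes from the thing itself.
- optics.masks_of(target, camera): "pixels" (400x640 bool, what is visible of it) and "extent" ([centre column, centre row, width, height] in pixels, round what is visible of it).
The state is a dict: "t": time; "qpos": joint angles; "qvel": joint speeds; "joint_torque": joint torques, N m; "ee_pos": TCP position; "orientation": TCP orientation; "ft_force": force on the tool from outside, world axes, zero at the start; "moment": the same for the moment, N m; "width": finger opening in mm; "grasp_force": force on a finger pad.
Only numpy, scipy, OpenCV 4.12 (cv2) and the standard library are available. Lean on these libraries where they do the work, as an engineer would, in place of code of your own. Each camera call takes 0.05 s, during which the arm holds its last target. There are 200 camera calls.

## Working session

There is one attempt and no reset: what is moved stays moved. The work goes in short steps, Python scripts to look and compute and a shell command to move; the robot and the scene stay as the last step left them, time stands still between calls to the robot, and variables do not carry over. Pictures are saved under pics/ and viewed, at most 10 in all, crops included, and the job is handed in when it is done.

```bash
mkdir -p pics; ls; python3 - <<'E'
from workcell import ctrl, optics
import cv2, numpy as np
o=ctrl.get_obs(); print({k:np.round(v,3) for k,v in o.items()})
for n in("top","side"):
    im=optics.get_image(n); cv2.imwrite(f"pics/{n}0.png",im[:,:,::-1])
    m=optics.camera_model(n); print(n,{k:np.round(v,3).tolist() if not isinstance(v,str) else v for k,v in m.items()})
    for t in("tray","ball","lamp","mat"):
        print(n,t,[(round(d["conf"],2),np.round(d["extent"]).tolist()) for d in optics.masks_of(t,n)])
m=optics.camera_model("wrist");print({k:np.round(v,3).tolist() if not isinstance(v,str) else v for k,v in m.items()})
E
```

```text
pics
{'t': np.float64(0.0), 'qpos': array([-1.159,  0.424,  1.631,  0.   ,  1.089, -0.019]), 'qvel': array([ 0.001, -0.001, -0.002,  0.001,  0.001,  0.   ]), 'joint_torque': array([ 0.0000e+00, -5.4463e+01, -2.7366e+01,  6.4000e-02,  2.3000e-02,
       -0.0000e+00]), 'ee_pos': array([ 260.794, -567.379,  221.938]), 'orientation': array([-3.068, -0.671,  0.   ]), 'ft_force': array([0.383, 1.126, 0.105]), 'moment': array([0.005, 0.054, 0.024]), 'grasp_force': np.float64(0.0), 'width': np.float64(87.785)}
top {'fov_y': 47.767, 'cx': 322.57, 'cy': 196.503, 'view': [[0.006, -1.0, -0.01, 41.741], [0.994, 0.004, 0.111, -526.093], [-0.111, -0.01, 0.994, -1295.116], [0.0, 0.0, 0.0, 1.0]]}
top tray [(0.89, [427.0, 295.0, 47.0, 54.0]), (0.64, [409.0, 202.0, 81.0, 36.0])]
top ball [(0.53, [380.0, 199.0, 17.0, 20.0])]
top lamp [(0.71, [264.0, 222.0, 95.0, 70.0])]
top mat [(0.64, [403.0, 207.0, 110.0, 66.0])]
side {'fov_y': 54.702, 'cx': 321.062, 'cy': 196.572, 'view': [[-0.999, -0.03, 0.018, 496.435], [0.035, -0.761, 0.648, -49.025], [-0.006, 0.648, 0.761, -1194.366], [0.0, 0.0, 0.0, 1.0]]}
side tray [(0.94, [396.0, 149.0, 45.0, 36.0]), (0.75, [321.0, 156.0, 32.0, 60.0])]
side ball [(0.54, [316.0, 165.0, 20.0, 17.0])]
side lamp [(0.94, [331.0, 268.0, 74.0, 93.0])]
side mat [(0.74, [321.0, 164.0, 58.0, 69.0]), (0.33, [322.0, 156.0, 24.0, 56.0])]
{'fov_y': 58.862, 'cx': 318.553, 'cy': 203.84, 'hand_eye': [[0.001, 0.967, 0.254, 69.843], [1.0, -0.001, 0.002, 0.188], [0.002, 0.254, -0.967, -161.854], [0.0, 0.0, 0.0, 1.0]]}
```

View pics/top0.png

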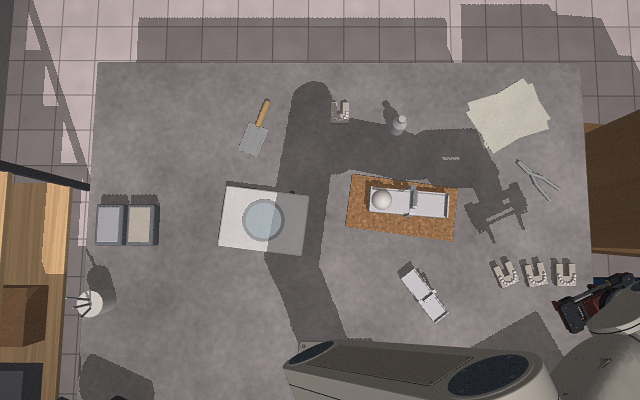

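View pics/side0.png

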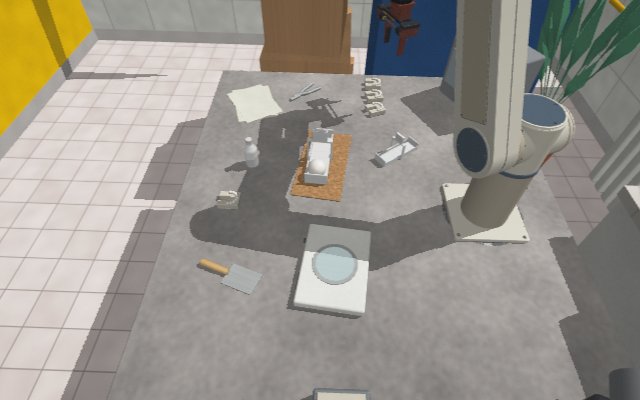

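Candidates for the tray in the top picture: on the cork mat at (409,202), about 81 px long, and on bare bench at (425,292), about 60 px long. The one on the mat is larger, lies on the mat and holds the ball, so it fits. I'll confirm it in a crop.

```bash
cat > h.py <<'E'
import numpy as np, cv2
from workcell import ctrl, optics
from scipy.spatial.transform import Rotation as R
def ray(n,uv,o=None):
    m=optics.camera_model(n); f=200/np.tan(np.radians(m["fov_y"]/2)); d=np.array([(uv[0]-m["cx"])/f,-(uv[1]-m["cy"])/f,-1])
    if n=="wrist":
        T=np.eye(4);T[:3,:3]=R.from_rotvec(o["orientation"]).as_matrix();T[:3,3]=o["ee_pos"];T=T@np.array(m["hand_eye"])
    else: T=np.linalg.inv(np.array(m["view"]))
    return T[:3,3],T[:3,:3]@d
def at_z(n,uv,z,o=None):
    p,d=ray(n,uv,o); return p+d*(z-p[2])/d[2]
def proj(n,P,o=None):
    m=optics.camera_model(n); f=200/np.tan(np.radians(m["fov_y"]/2))
    if n=="wrist":
        T=np.eye(4);T[:3,:3]=R.from_rotvec(o["orientation"]).as_matrix();T[:3,3]=o["ee_pos"];V=np.linalg.inv(T@np.array(m["hand_eye"]))
    else: V=np.array(m["view"])
    c=np.c_[np.atleast_2d(P),np.ones(len(np.atleast_2d(P)))]@V.T
    return np.c_[m["cx"]+f*c[:,0]/-c[:,2],m["cy"]-f*c[:,1]/-c[:,2]]
E
python3 - <<'E'
from h import *
im=cv2.imread("pics/top0.png"); c=cv2.resize(im[165:335,335:475],None,fx=4,fy=3.5*4/3.5,interpolation=cv2.INTER_CUBIC)[:600]
cv2.imwrite("pics/crop.png",c)
optics.get_image("top")
for t,z in(("mat",4),("lamp",28),("tray",28)):
    for d in optics.masks_of(t,"top"):
        p=cv2.findContours(d["pixels"].astype(np.uint8),0,1)[0]; p=max(p,key=len)[:,0]
        w=np.array([at_z("top",q,z)[:2] for q in p],np.float32)
        print(t,d["conf"],np.round(cv2.minAreaRect(w)[0]),np.round(cv2.minAreaRect(w)[1]),cv2.minAreaRect(w)[2])
for t in("bottle","cast","spatula"):
    print(t,[(round(d["conf"],2),np.round(at_z("top",d["extent"][:2],10))) for d in optics.masks_of(t,"top")])
E
```

```text
mat 0.64 [ 498. -191.] [324. 165.] 82.35320281982422
lamp 0.88 [458. 216.] [254. 187.] 83.01395416259766
tray 0.97 [ 517. -206.] [238.  96.] 86.57035827636719
tray 0.72 [ 246. -248.] [162.  62.] 39.86613845825195
bottle [(0.82, array([ 748., -186.,   10.]))]
cast [(0.9, array([775.,  -8.,  10.]))]
spatula [(0.88, array([732., 253.,  10.])), (0.2, array([456., 212.,  10.]))]
```

View pics/crop.png

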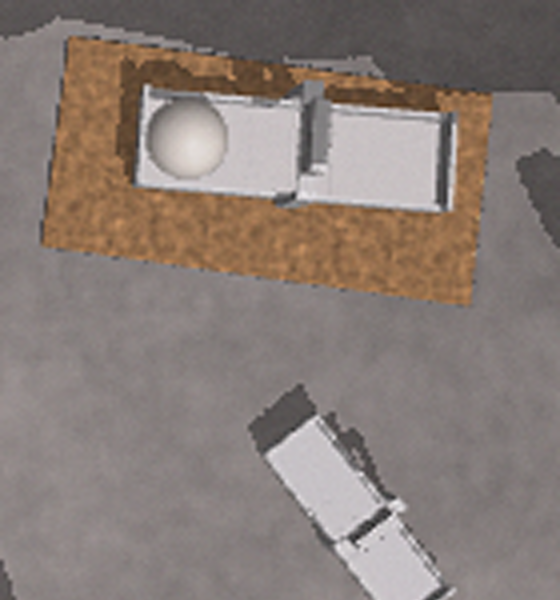

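The crop confirms it: the large tray is on the cork mat, centre about crop (297,145) → image (409,201), with the white ball at its left (+y) end (187,138). The smaller copy lies on the bench at about crop (350,490) and is empty. Next I move the wrist camera over the tray.

```bash
python3 -m jog '[[0,0,0,0,0,0.95,1],[0,0,0,0,0,0.95,1],[0,0,0,0,0,0.95,1],[0,0,0,0,0,0.95,1],[0,0,0,0,0,0.94,1],[0.48,-0.78,0.05,0,0,0,1],[0.48,-0.78,0.05,0,0,0,1],[0.48,-0.78,0.05,0,0,0,1],[0.48,-0.78,0.05,0,0,0,1],[0.48,-0.78,0.05,0,0,0,1],[0.48,-0.78,0.05,0,0,0,1],[0.48,-0.78,0.05,0,0,0,1],[0.48,-0.78,0.05,0,0,0,1],[0.48,-0.78,0.05,0,0,0,1],[0.48,-0.78,0.05,0,0,0,1],[0.48,-0.78,0.05,0,0,0,1],[0.48,-0.78,0.05,0,0,0,1],[0,0,0,0,0,0,1],[0,0,0,0,0,0,1]]'
python3 - <<'E'
from h import *
o=ctrl.get_obs(); im=optics.get_image("wrist"); cv2.imwrite("pics/w1.png",im[:,:,::-1])
np.savez("w1.npz",p=o["ee_pos"],r=o["orientation"])
print(o["t"],o["ee_pos"],o["orientation"])
for t in("tray","tray_grip","ball","mat"):
    for d in optics.masks_of(t,"wrist"):
        print(t,d["conf"],np.round(d["extent"],1),cv2.minAreaRect(np.argwhere(d["pixels"])[:,::-1].astype(np.float32)))
E
```

```text
t: 2.75
ee_pos: [515.6, -208.9, 198.6]
orientation: [3.14, -0.1, -0.001]
ft_force: [-0.2, -0.7, -1.3]
width: 87.8
grasp_force: 0.0
2.75 [ 515.57218284 -208.90452568  198.60048865] [ 3.13983689e+00 -9.98150425e-02 -5.25124356e-04]
tray 0.8 [345.5 363.6  72.4  44.2] ((347.32086181640625, 364.38232421875), (76.23031616210938, 42.511749267578125), 1.301952600479126)
tray 0.67 [320.  200.9 256.7 111. ] ((318.0, 200.5), (113.0, 254.0), 90.0)
tray_grip 0.74 [318.6 199.9 253.5 114.4] ((318.0, 200.5), (113.0, 254.0), 90.0)
tray_grip 0.56 [345.2 365.4  78.8  45.8] ((346.89691162109375, 364.9183349609375), (77.18379974365234, 41.61716842651367), 1.5074357986450195)
ball 0.6 [229.8 192.3  65.1  64.7] ((230.5, 192.0), (64.0, 65.0), 90.0)
mat 0.78 [310.5 192.9 329.3 167.6] ((302.58184814453125, 193.64389038085938), (323.95977783203125, 151.04933166503906), 4.06857967376709)
mat 0.34 [318.9 201.3 252.9 113.1] ((318.0, 200.5), (113.0, 254.0), 90.0)
```

View pics/w1.png

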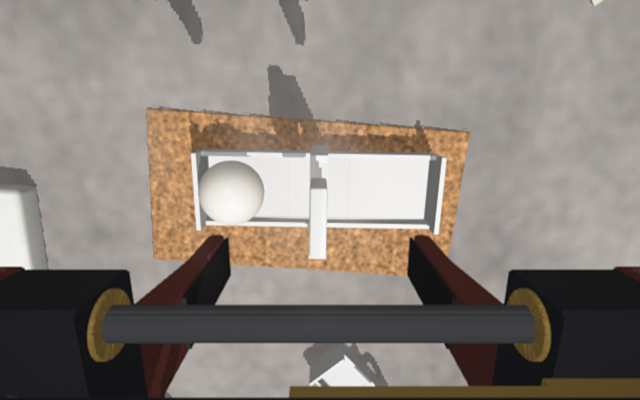

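The wrist picture shows the tray at (319,193), nearly parallel to the image, with the ball at (231,192). The grip plate's top spans about columns 310–327 and rows 178–258.

```bash
python3 - <<'E'
from h import *
s=np.load("w1.npz");o={"ee_pos":s["p"],"orientation":s["r"]}
Rm=R.from_rotvec(o["orientation"]).as_matrix()
for n,uv,z in(("plate",(318.5,218),130),("endwalls",(319,193.5),44),("L",(193,191),44),("Rr",(445,196),44),("ball",(230.8,192),45)):
    w=at_z("wrist",uv,z,o); print(n,np.round(w,1),"tool",np.round(Rm.T@(w-o["ee_pos"]),1))
im=cv2.imread("pics/w1.png"); g=cv2.cvtColor(im,6)
print(g[170:265:4,318].tolist()); print(g[200,300:336].tolist()); print(g[240,300:336].tolist())
print("mat/lamp",[np.round(at_z("wrist",p,4,o)) for p in((149,108),(468,131),(155,260))])
E
```

```text
plate [ 514.8 -208.3  130. ] tool [-0.8 -0.5 68.6]
endwalls [ 511.8 -208.4   44. ] tool [ -3.7  -0.3 154.6]
L [521.3 -93.5  44. ] tool [  -1.5 -115.6  154.6]
Rr [ 502.2 -323.6   44. ] tool [ -6.  115.3 154.6]
ball [ 518.5 -128.2   45. ] tool [ -2.2 -80.8 153.6]
[170, 171, 143, 133, 132, 233, 237, 237, 237, 238, 238, 238, 238, 239, 239, 240, 241, 241, 241, 241, 241, 243, 228, 191]
[237, 237, 237, 238, 238, 238, 238, 239, 235, 197, 198, 226, 234, 235, 235, 236, 237, 237, 237, 237, 239, 240, 241, 243, 244, 243, 233, 220, 234, 239, 238, 238, 238, 237, 237, 237]
[140, 146, 147, 147, 148, 152, 158, 164, 169, 181, 217, 236, 237, 237, 238, 239, 241, 241, 241, 242, 243, 245, 247, 248, 250, 240, 184, 164, 168, 165, 164, 162, 157, 152, 147, 142]
mat/lamp [array([598., -48.,   4.]), array([ 556., -358.,    4.]), array([440., -25.,   4.])]
```

```bash
python3 -m jog '[[-0.05,0,0.3,0,0,0.19,1],[0,0,0.5,0,0,0,1],[0,0,0.5,0,0,0,1],[0,0,0.5,0,0,0,1],[0,0,0.4,0,0,0,1],[0,0,0.2,0,0,0,1],[0,0,0.1,0,0,0,1],[0,0,0,0,0,0,1],[0,0,0,0,0,0,0],[0,0,0,0,0,0,0],[0,0,0,0,0,0,0],[0,0,0,0,0,0,0],[0,0,0,0,0,0,0],[0,0,0,0,0,0,0],[0,0,0,0,0,0,0],[0,0,0,0,0,0,0]]'
python3 - <<'E'
from h import *
o=ctrl.get_obs(); im=optics.get_image("wrist"); cv2.imwrite("pics/w2.png",im[:,:,::-1])
print(o["t"],o["ee_pos"],o["orientation"],o["ft_force"],o["width"],o["grasp_force"])
for d in optics.masks_of("ball","wrist"): print(d["conf"],np.round(d["extent"],1))
print("window",at_z("top",(263,219.5),30))
E
```

```text
t: 4.6
ee_pos: [513.4, -209.2, 98.6]
orientation: [-3.139, 0.134, 0.0]
ft_force: [-0.3, 0.4, -0.2]
width: 27.2
grasp_force: 0.0
4.6 [ 513.43951379 -209.22372674   98.63985728] [-3.13871240e+00  1.34128190e-01  9.91318015e-05] [-0.28495946  0.38003116 -0.22814596] 27.238775047141303 0.0
0.8 [191.3 222.6 100.7  88.3]
window [457.51373267 217.88499631  30.        ]
```

View pics/w2.png

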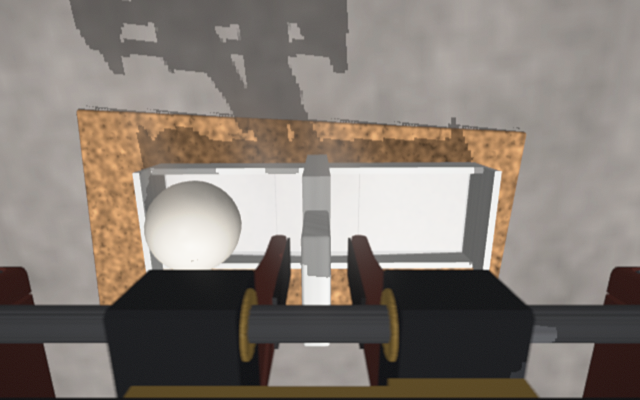

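The plate is centred between the closing fingers, and the ball is at (191,223). I'll finish the grip and lift the tray level by 84 mm.

```bash
python3 -m jog '[[0,0,0,0,0,0,0],[0,0,0,0,0,0,0],[0,0,0,0,0,0,0],[0,0,0,0,0,0,0],[0,0,0,0,0,0,0],[0,0,-0.05,0,0,0,0],[0,0,-0.15,0,0,0,0],[0,0,-0.25,0,0,0,0],[0,0,-0.3,0,0,0,0],[0,0,-0.3,0,0,0,0],[0,0,-0.3,0,0,0,0],[0,0,-0.3,0,0,0,0],[0,0,-0.25,0,0,0,0],[0,0,-0.15,0,0,0,0],[0,0,-0.05,0,0,0,0],[0,0,0,0,0,0,0],[0,0,0,0,0,0,0]]'
cat > ball.py <<'E'
from h import *
import sys
# ball y in tray from wrist image: ball centre on plane z(TCP)-? : tool z of ball centre = 94-41=53 below TCP
def y_of(uv,o,tz=53):
    p,d=ray("wrist",uv,o); Rm=R.from_rotvec(o["orientation"]).as_matrix(); a=Rm.T@(p-o["ee_pos"]); b=Rm.T@d
    return -(a+b*(tz-a[2])/b[2])[1]
def look(n=1):
    for i in range(n):
        o=ctrl.get_obs(); im=optics.get_image("wrist"); D=[d for d in optics.masks_of("ball","wrist")]
        tilt=R.from_rotvec(o["orientation"]).as_matrix()[2,1]
        print("t %.2f tilt %.4f"%(o["t"],-tilt), np.round(o["ee_pos"],1), "w %.1f F %.1f fz %.1f"%(o["width"],o["grasp_force"],o["ft_force"][2]), end=" ")
        for d in D[:2]:
            e=d["extent"]; l,r=[y_of((e[0]+k*e[2]/2,e[1]),o) for k in(-1,1)]
            print("| %.2f y=%.1f (L %.1f R %.1f) h %.0f"%(d["conf"],(l+r)/2,l,r,e[3]),end=" ")
        print()
    return im
if __name__=="__main__":
    im=look(int(sys.argv[1]))
    if len(sys.argv)>2: cv2.imwrite("pics/%s.png"%sys.argv[2],im[:,:,::-1])
E
python3 ball.py 1
```

```text
t: 6.4
ee_pos: [513.1, -209.1, 182.2]
orientation: [-3.138, 0.134, 0.001]
ft_force: [-0.0, 0.1, -5.6]
width: 11.8
grasp_force: 30.0
t 6.40 tilt 0.0003 [ 513.1 -209.1  182.2] w 11.8 F 30.0 fz -5.6 | 0.85 y=80.8 (L 111.6 R 50.1) h 91
```

```bash
python3 -m jog '[[0,0,0,0.2,0,0,0],[0,0,0,0.2,0,0,0],[0,0,0,0.2,0,0,0],[0,0,0,0.2,0,0,0],[0,0,0,0.2,0,0,0],[0,0,0,0,0,0,0],[0,0,0,0,0,0,0]]'; python3 ball.py 2
```

```text
t: 7.2
ee_pos: [513.4, -209.5, 182.6]
orientation: [-3.034, 0.131, -0.007]
ft_force: [0.2, 1.1, -5.8]
width: 12.0
grasp_force: 30.0
t 7.20 tilt 0.1044 [ 513.4 -209.5  182.6] w 12.0 F 30.0 fz -5.8 
t 7.30 tilt 0.1044 [ 513.4 -209.2  182.6] w 11.8 F 30.0 fz -5.0 | 0.86 y=69.4 (L 101.5 R 37.3) h 89 | 0.23 y=-8.6 (L 97.8 R -114.9) h 178
```

```bash
python3 ball.py 2
```

```text
t 7.40 tilt 0.1044 [ 513.5 -209.1  182.7] w 11.9 F 30.0 fz -6.1 | 0.87 y=64.6 (L 96.5 R 32.8) h 89 
t 7.50 tilt 0.1045 [ 513.5 -209.1  182.7] w 11.9 F 30.0 fz -6.4 | 0.66 y=57.7 (L 87.1 R 28.2) h 90
```

```bash
python3 -m jog '[[0,0,0,-0.25,0,0,0]]' | head -1; python3 ball.py 2
```

```text
t: 7.7
t 7.70 tilt 0.0774 [ 513.5 -209.7  182.6] w 11.7 F 30.0 fz -4.8 | 0.79 y=43.2 (L 73.6 R 12.8) h 89 
t 7.80 tilt 0.0774 [ 513.4 -208.9  182.7] w 11.5 F 30.0 fz -6.5 | 0.77 y=36.7 (L 63.7 R 9.7) h 89
```

```bash
python3 -m jog '[[0,0,0,-0.3,0,0,0]]' | head -1; python3 ball.py 2
```

```text
t: 8.0
t 8.00 tilt 0.0468 [ 513.5 -209.6  182.6] w 11.7 F 30.0 fz -5.4 | 0.69 y=19.2 (L 50.2 R -11.7) h 87 
t 8.10 tilt 0.0470 [ 513.5 -208.8  182.7] w 12.2 F 30.0 fz -5.8 | 0.61 y=12.6 (L 43.4 R -18.2) h 83
```

```bash
python3 -m jog '[[0,0,0,-0.5,0,0,0]]' | head -1; python3 ball.py 2
```

```text
t: 8.3
t 8.30 tilt -0.0052 [ 513.5 -210.1  182.6] w 11.7 F 30.0 fz -6.3 | 0.67 y=5.7 (L 35.9 R -24.6) h 81 
t 8.40 tilt -0.0050 [ 513.4 -208.7  182.6] w 12.2 F 30.0 fz -6.4 | 0.98 y=4.2 (L 34.6 R -26.1) h 80
```

```bash
python3 ball.py 2
```

```text
t 8.50 tilt -0.0037 [ 513.5 -209.   182.7] w 11.8 F 30.0 fz -5.8 | 0.63 y=7.8 (L 37.2 R -21.6) h 76 
t 8.60 tilt -0.0042 [ 513.5 -209.4  182.7] w 11.7 F 30.0 fz -5.4 | 0.67 y=13.6 (L 43.1 R -15.8) h 85
```

```bash
python3 -m jog '[[0,0,0,0.6,0,0,0]]' | head -1; python3 ball.py 3
```

```text
t: 8.8
t 8.80 tilt 0.0589 [ 513.4 -208.3  182.7] w 11.8 F 30.0 fz -6.8 | 0.60 y=32.6 (L 56.7 R 8.4) h 82 
t 8.90 tilt 0.0584 [ 513.6 -210.2  182.7] w 11.7 F 30.0 fz -6.4 
t 9.00 tilt 0.0563 [ 513.3 -209.9  182.6] w 11.8 F 30.0 fz -4.9 | 0.90 y=38.6 (L 69.3 R 8.0) h 90
```

```bash
python3 -m jog '[[0,0,0,0.4,0,0,0]]' | head -1; python3 ball.py 3
```

```text
t: 9.2
t 9.20 tilt 0.0991 [ 513.4 -208.3  182.7] w 12.0 F 30.0 fz -4.7 | 0.69 y=43.4 (L 73.4 R 13.5) h 87 
t 9.30 tilt 0.0990 [ 513.5 -209.5  182.7] w 12.0 F 30.0 fz -5.3 | 0.82 y=45.2 (L 75.1 R 15.4) h 88 
t 9.40 tilt 0.0980 [ 513.4 -209.3  182.6] w 11.6 F 30.0 fz -5.3 | 0.87 y=43.8 (L 74.3 R 13.3) h 88
```

```bash
python3 ball.py 3
```

```text
t 9.50 tilt 0.0984 [ 513.4 -209.1  182.6] w 11.9 F 30.0 fz -4.8 | 0.87 y=40.1 (L 70.2 R 10.0) h 87 
t 9.60 tilt 0.0988 [ 513.5 -209.   182.7] w 11.7 F 30.0 fz -5.1 | 0.87 y=36.9 (L 65.2 R 8.6) h 87 
t 9.70 tilt 0.0990 [ 513.5 -209.1  182.7] w 12.1 F 30.0 fz -5.2 | 0.79 y=34.7 (L 61.0 R 8.5) h 83 | 0.42 y=0.8 (L 119.0 R -117.4) h 195
```

```bash
sed -i 's/y=%.1f (L/y=%.1f yL=%.1f (L/; s#%(d\["conf"\],(l+r)/2,l,r#%(d["conf"],(l+r)/2,l-30.6,l,r#' ball.py; python3 -m jog '[[0,0,0,-0.55,0,0,0]]' | head -1; python3 ball.py 3
```

```text
t: 9.9
t 9.90 tilt 0.0410 [ 513.4 -210.2  182.6] w 12.2 F 30.0 fz -6.4 | 0.75 y=19.5 yL=20.1 (L 50.7 R -11.7) h 86 
t 10.00 tilt 0.0414 [ 513.4 -208.5  182.7] w 11.6 F 30.0 fz -5.4 | 0.72 y=11.7 yL=11.8 (L 42.4 R -19.0) h 86 | 0.38 y=191.3 yL=180.5 (L 211.1 R 171.4) h 168 
t 10.10 tilt 0.0431 [ 513.5 -208.8  182.7] w 11.7 F 30.0 fz -6.2 | 0.85 y=6.6 yL=6.5 (L 37.1 R -24.0) h 75
```

```bash
python3 -m jog '[[0,0,0,-0.2,0,0,0]]' | head -1; python3 ball.py 2
```

```text
t: 10.3
t 10.30 tilt 0.0207 [ 513.5 -209.9  182.6] w 11.8 F 30.0 fz -4.7 | 0.83 y=2.7 yL=2.1 (L 32.7 R -27.3) h 73 
t 10.40 tilt 0.0205 [ 513.4 -209.2  182.6] w 12.0 F 30.0 fz -6.4 | 0.70 y=0.5 yL=0.6 (L 31.2 R -30.3) h 70
```

```bash
python3 ball.py 1
```

```text
t 10.50 tilt 0.0212 [ 513.4 -209.1  182.6] w 11.7 F 30.0 fz -5.3 | 0.82 y=-1.6 yL=-1.6 (L 29.0 R -32.2) h 73
```

```bash
python3 -m jog '[[0,0,0,-0.73,0,0,0]]' | head -1; python3 ball.py 2
```

```text
t: 10.7
t 10.70 tilt -0.0564 [ 513.5 -210.6  182.7] w 11.9 F 30.0 fz -5.2 | 0.63 y=-12.4 yL=-12.5 (L 18.1 R -42.9) h 89 
t 10.80 tilt -0.0558 [ 513.3 -208.4  182.6] w 11.8 F 30.0 fz -5.2 | 0.96 y=-19.0 yL=-18.6 (L 12.0 R -49.9) h 87
```

```bash
python3 -m jog '[[0,0,0,-0.2,0,0,0]]' | head -1; python3 ball.py 2
```

```text
t: 11.0
t 11.00 tilt -0.0759 [ 513.5 -209.7  182.7] w 11.8 F 30.0 fz -4.9 | 0.91 y=-30.6 yL=-36.5 (L -5.9 R -55.3) h 88 
t 11.10 tilt -0.0765 [ 513.4 -209.2  182.6] w 12.1 F 30.0 fz -6.1 | 0.87 y=-31.5 yL=-39.5 (L -8.9 R -54.0) h 87
```

```bash
sed -i 's/yL=%.1f (L/yL=%.1f yR=%.1f (L/; s#l-30.6,l,r#l-30.6,r+30.6,l,r#' ball.py; python3 ball.py 2
```

```text
t 11.20 tilt -0.0759 [ 513.4 -209.2  182.6] w 11.9 F 30.0 fz -6.0 | 0.63 y=-30.7 yL=-38.2 yR=-23.1 (L -7.6 R -53.7) h 85 
t 11.30 tilt -0.0760 [ 513.4 -209.4  182.7] w 11.7 F 30.0 fz -5.6 | 0.68 y=21.9 yL=97.7 yR=-53.9 (L 128.3 R -84.5) h 166 | 0.61 y=-28.1 yL=-37.3 yR=-18.8 (L -6.7 R -49.4) h 86
```

```bash
python3 -m jog '[[0,0,0,0.3,0,0,0]]' | head -1; python3 ball.py 2
```

```text
t: 11.5
t 11.50 tilt -0.0444 [ 513.4 -208.7  182.6] w 11.9 F 30.0 fz -6.3 | 0.91 y=-13.3 yL=-13.8 yR=-12.8 (L 16.8 R -43.4) h 87 
t 11.60 tilt -0.0447 [ 513.5 -209.7  182.7] w 12.1 F 30.0 fz -5.7 | 0.63 y=-10.1 yL=-11.3 yR=-8.8 (L 19.3 R -39.4) h 84
```

```bash
python3 ball.py 2
```

```text
t 11.70 tilt -0.0457 [ 513.4 -209.6  182.7] w 12.1 F 30.0 fz -7.0 | 0.88 y=-6.5 yL=-6.8 yR=-6.1 (L 23.8 R -36.7) h 86 
t 11.80 tilt -0.0455 [ 513.4 -209.3  182.6] w 12.0 F 30.0 fz -5.4 | 0.56 y=-5.9 yL=-6.7 yR=-5.1 (L 23.9 R -35.7) h 79
```

```bash
python3 -m jog '[[0,0,0,0.05,0,0,0],[-0.004,-0.02,-0.001,0,0,0,0],[-0.009,-0.04,-0.002,0,0,0,0],[-0.013,-0.06,-0.003,0,0,0,0],[-0.017,-0.08,-0.004,0,0,0,0]]' | head -1; python3 ball.py 1
```

```text
t: 12.4
t 12.40 tilt -0.0398 [ 512.4 -200.9  182.8] w 11.7 F 30.0 fz -6.1 | 0.61 y=-7.3 yL=-7.7 yR=-7.0 (L 22.9 R -37.6) h 82
```

```bash
python3 -m jog '[[-0.004,-0.02,-0.001,0,0,0,0],[-0.009,-0.04,-0.002,0,0,0,0],[-0.013,-0.06,-0.002,0,0,0,0],[-0.017,-0.08,-0.003,0,0,0,0],[-0.022,-0.1,-0.004,0,0,0,0],[-0.026,-0.12,-0.005,0,0,0,0],[-0.031,-0.14,-0.006,0,0,0,0],[-0.035,-0.16,-0.006,0,0,0,0],[-0.039,-0.18,-0.007,0,0,0,0],[-0.044,-0.2,-0.008,0,0,0,0],[-0.044,-0.2,-0.008,0,0,0,0],[-0.044,-0.2,-0.008,0,0,0,0],[-0.039,-0.18,-0.007,0,0,0,0],[-0.035,-0.16,-0.006,0,0,0,0],[-0.031,-0.14,-0.006,0,0,0,0],[-0.026,-0.12,-0.005,0,0,0,0],[-0.022,-0.1,-0.004,0,0,0,0],[-0.017,-0.08,-0.003,0,0,0,0],[-0.013,-0.06,-0.002,0,0,0,0],[-0.009,-0.03,-0.001,0,0,0,0]]' | head -1; python3 ball.py 1
```

```text
t: 14.5
t 14.50 tilt -0.0398 [ 499.8 -104.7  182.7] w 12.3 F 30.0 fz -6.8 | 0.97 y=-7.2 yL=-7.6 yR=-6.9 (L 23.0 R -37.5) h 78
```

```bash
python3 -m jog '[[-0.004,-0.02,-0.001,0,0,0,0],[-0.009,-0.04,-0.002,0,0,0,0],[-0.013,-0.06,-0.002,0,0,0,0],[-0.017,-0.08,-0.003,0,0,0,0],[-0.022,-0.1,-0.004,0,0,0,0],[-0.026,-0.12,-0.005,0,0,0,0],[-0.031,-0.14,-0.006,0,0,0,0],[-0.035,-0.16,-0.006,0,0,0,0],[-0.039,-0.18,-0.007,0,0,0,0],[-0.044,-0.2,-0.008,0,0,0,0],[-0.048,-0.22,-0.009,0,0,0,0],[-0.052,-0.24,-0.01,0,0,0,0],[-0.052,-0.24,-0.01,0,0,0,0],[-0.052,-0.24,-0.01,0,0,0,0],[-0.052,-0.24,-0.01,0,0,0,0],[-0.052,-0.24,-0.01,0,0,0,0],[-0.052,-0.24,-0.01,0,0,0,0],[-0.052,-0.24,-0.01,0,0,0,0],[-0.052,-0.24,-0.01,0,0,0,0],[-0.052,-0.24,-0.01,0,0,0,0]]' | head -2; python3 -m jog '[[-0.052,-0.24,-0.01,0,0,0,0],[-0.052,-0.24,-0.01,0,0,0,0],[-0.052,-0.24,-0.01,0,0,0,0],[-0.052,-0.24,-0.01,0,0,0,0],[-0.052,-0.24,-0.01,0,0,0,0],[-0.052,-0.24,-0.01,0,0,0,0],[-0.052,-0.24,-0.01,0,0,0,0],[-0.052,-0.24,-0.01,0,0,0,0],[-0.052,-0.24,-0.01,0,0,0,0],[-0.052,-0.24,-0.01,0,0,0,0],[-0.052,-0.24,-0.01,0,0,0,0],[-0.052,-0.24,-0.01,0,0,0,0],[-0.052,-0.24,-0.01,0,0,0,0],[-0.048,-0.22,-0.009,0,0,0,0],[-0.044,-0.2,-0.008,0,0,0,0],[-0.039,-0.18,-0.007,0,0,0,0],[-0.035,-0.16,-0.006,0,0,0,0],[-0.031,-0.14,-0.006,0,0,0,0],[-0.026,-0.12,-0.005,0,0,0,0],[-0.026,-0.12,-0.005,0,0,0,0]]' | head -2; python3 -m jog '[[-0.022,-0.1,-0.004,0,0,0,0],[-0.017,-0.08,-0.003,0,0,0,0],[-0.013,-0.06,-0.002,0,0,0,0],[-0.009,-0.04,-0.002,0,0,0,0],[-0.004,-0.02,-0.001,0,0,0,0]]' | head -2; python3 ball.py 1 w3
```

```text
t: 16.6
ee_pos: [481.5, 37.4, 182.9]
t: 18.6
ee_pos: [459.2, 210.0, 183.2]
t: 19.1
ee_pos: [457.7, 221.9, 183.2]
t 19.10 tilt -0.0398 [457.7 221.9 183.2] w 12.2 F 30.0 fz -5.7 | 0.73 y=-10.2 yL=-11.3 yR=-9.2 (L 19.3 R -39.8) h 82
```

View pics/w3.png

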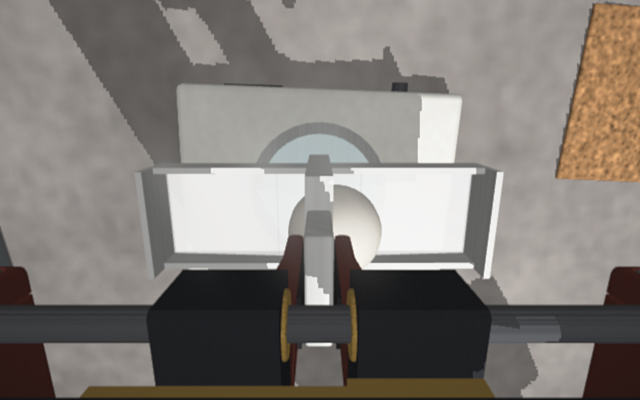

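Over the lamp: the ball sits at about (335,228), near the plate at column 318. The window's ring arc (top at 320,122) is centred on the tray's middle. Now I hold.

```bash
python3 -c "
from h import *
print('window seen',at_z('wrist',(320,122),30,ctrl.get_obs()))"; python3 -m jog '[[0,0,0,0,0,0,0],[0,0,0,0,0,0,0],[0,0,0,0,0,0,0],[0,0,0,0,0,0,0],[0,0,0,0,0,0,0],[0,0,0,0,0,0,0],[0,0,0,0,0,0,0],[0,0,0,0,0,0,0],[0,0,0,0,0,0,0],[0,0,0,0,0,0,0]]' | head -2;  python3 ball.py 1; python3 -m jog '[[0,0,0,0,0,0,0],[0,0,0,0,0,0,0],[0,0,0,0,0,0,0],[0,0,0,0,0,0,0],[0,0,0,0,0,0,0],[0,0,0,0,0,0,0],[0,0,0,0,0,0,0],[0,0,0,0,0,0,0],[0,0,0,0,0,0,0],[0,0,0,0,0,0,0]]' | head -1;  python3 ball.py 1
```

```text
window seen [517.03100235 210.11357742  30.        ]
t: 20.2
ee_pos: [457.7, 221.8, 183.2]
t 20.20 tilt -0.0398 [457.7 221.8 183.2] w 11.8 F 30.0 fz -4.5 | 0.83 y=-9.8 yL=-9.5 yR=-10.1 (L 21.1 R -40.7) h 85 
t: 21.3
t 21.30 tilt -0.0398 [457.7 221.8 183.2] w 11.9 F 30.0 fz -5.1 | 0.95 y=-8.0 yL=-7.6 yR=-8.4 (L 23.0 R -39.0) h 81
```

```bash
for i in 1 2; do python3 -m jog '[[0,0,0,0,0,0,0],[0,0,0,0,0,0,0],[0,0,0,0,0,0,0],[0,0,0,0,0,0,0],[0,0,0,0,0,0,0],[0,0,0,0,0,0,0],[0,0,0,0,0,0,0],[0,0,0,0,0,0,0],[0,0,0,0,0,0,0],[0,0,0,0,0,0,0],[0,0,0,0,0,0,0],[0,0,0,0,0,0,0],[0,0,0,0,0,0,0],[0,0,0,0,0,0,0],[0,0,0,0,0,0,0],[0,0,0,0,0,0,0],[0,0,0,0,0,0,0],[0,0,0,0,0,0,0],[0,0,0,0,0,0,0],[0,0,0,0,0,0,0]]' | head -1;  python3 ball.py 1; done
```

```text
t: 23.4
t 23.40 tilt -0.0398 [457.7 221.8 183.2] w 11.9 F 30.0 fz -6.4 | 0.73 y=-9.9 yL=-10.8 yR=-9.0 (L 19.8 R -39.6) h 81 
t: 25.5
t 25.50 tilt -0.0397 [457.7 221.9 183.2] w 12.2 F 30.0 fz -6.2 | 0.73 y=-9.6 yL=-10.2 yR=-9.1 (L 20.4 R -39.7) h 81
```

```bash
python3 -m jog '[[0.004,0.02,0.001,0,0,0,0],[0.008,0.04,0.002,0,0,0,0],[0.012,0.06,0.002,0,0,0,0],[0.016,0.08,0.003,0,0,0,0],[0.02,0.1,0.004,0,0,0,0],[0.024,0.12,0.005,0,0,0,0],[0.028,0.14,0.006,0,0,0,0],[0.032,0.16,0.006,0,0,0,0],[0.036,0.18,0.007,0,0,0,0],[0.04,0.2,0.008,0,0,0,0],[0.044,0.22,0.009,0,0,0,0],[0.048,0.24,0.01,0,0,0,0],[0.048,0.24,0.01,0,0,0,0],[0.048,0.24,0.01,0,0,0,0],[0.048,0.24,0.01,0,0,0,0],[0.048,0.24,0.01,0,0,0,0],[0.048,0.24,0.01,0,0,0,0],[0.048,0.24,0.01,0,0,0,0],[0.048,0.24,0.01,0,0,0,0],[0.048,0.24,0.01,0,0,0,0]]' | head -2; python3 -m jog '[[0.048,0.24,0.01,0,0,0,0],[0.048,0.24,0.01,0,0,0,0],[0.048,0.24,0.01,0,0,0,0],[0.048,0.24,0.01,0,0,0,0],[0.048,0.24,0.01,0,0,0,0],[0.048,0.24,0.01,0,0,0,0],[0.048,0.24,0.01,0,0,0,0],[0.048,0.24,0.01,0,0,0,0],[0.048,0.24,0.01,0,0,0,0],[0.048,0.24,0.01,0,0,0,0],[0.048,0.24,0.01,0,0,0,0],[0.048,0.24,0.01,0,0,0,0],[0.048,0.24,0.01,0,0,0,0],[0.048,0.24,0.01,0,0,0,0],[0.048,0.24,0.01,0,0,0,0],[0.048,0.24,0.01,0,0,0,0],[0.048,0.24,0.01,0,0,0,0],[0.048,0.24,0.01,0,0,0,0],[0.048,0.24,0.01,0,0,0,0],[0.048,0.24,0.01,0,0,0,0]]' | head -2; python3 -m jog '[[0.048,0.24,0.01,0,0,0,0],[0.048,0.24,0.01,0,0,0,0],[0.048,0.24,0.01,0,0,0,0],[0.044,0.22,0.009,0,0,0,0],[0.04,0.2,0.008,0,0,0,0],[0.036,0.18,0.007,0,0,0,0],[0.032,0.16,0.006,0,0,0,0],[0.028,0.14,0.006,0,0,0,0],[0.024,0.12,0.005,0,0,0,0],[0.02,0.1,0.004,0,0,0,0],[0.018,0.09,0.004,0,0,0,0],[0.016,0.08,0.003,0,0,0,0],[0.012,0.06,0.002,0,0,0,0],[0.008,0.04,0.002,0,0,0,0],[0.004,0.02,0.001,0,0,0,0]]' | head -2; python3 ball.py 1
```

```text
t: 27.6
ee_pos: [473.6, 79.9, 183.0]
t: 29.6
ee_pos: [495.5, -114.9, 182.6]
t: 31.1
ee_pos: [505.1, -200.6, 182.5]
t 31.10 tilt -0.0397 [ 505.1 -200.6  182.5] w 12.2 F 30.0 fz -5.5 | 0.72 y=-11.1 yL=-11.0 yR=-11.2 (L 19.6 R -41.8) h 82
```

```bash
python3 -m jog '[[0,0,0.05,0,0,0,0],[0,0,0.1,0,0,0,0],[0,0,0.15,0,0,0,0],[0,0,0.2,0,0,0,0],[0,0,0.2,0,0,0,0],[0,0,0.2,0,0,0,0],[0,0,0.2,0,0,0,0],[0,0,0.2,0,0,0,0],[0,0,0.15,0,0,0,0],[0,0,0.1,0,0,0,0],[0,0,0.1,0,0,0,0],[0,0,0.05,0,0,0,0],[0,0,0,0.1,0,0,0],[0,0,0,0.1,0,0,0],[0,0,0,0.1,0,0,0]]' | head -2; python3 ball.py 2
```

```text
t: 32.7
ee_pos: [505.1, -203.3, 114.9]
t 32.70 tilt -0.0076 [ 505.1 -203.3  114.9] w 12.2 F 30.0 fz -6.6 | 0.96 y=-13.0 yL=-12.9 yR=-13.1 (L 17.7 R -43.7) h 85 | 0.40 y=7.3 yL=110.1 yR=-95.4 (L 140.7 R -126.0) h 207 
t 32.80 tilt -0.0081 [ 505.1 -203.6  114.9] w 12.0 F 30.0 fz -5.0 | 0.64 y=-15.5 yL=-16.1 yR=-15.0 (L 14.5 R -45.6) h 83
```

```bash
python3 -m jog '[[0,0,0,-0.13,0,0,0],[0,0,0,-0.13,0,0,0]]' | head -1; python3 ball.py 3
```

```text
t: 33.1
t 33.10 tilt -0.0368 [ 504.8 -203.2  114.6] w 11.9 F 30.0 fz -6.1 | 0.89 y=-32.9 yL=-38.9 yR=-26.9 (L -8.3 R -57.5) h 86 
t 33.20 tilt -0.0362 [ 504.8 -202.7  114.6] w 11.7 F 30.0 fz -5.3 | 0.84 y=-34.9 yL=-37.4 yR=-32.4 (L -6.8 R -63.0) h 87 | 0.39 y=1.0 yL=90.3 yR=-88.3 (L 120.9 R -118.9) h 191 
t 33.30 tilt -0.0356 [ 504.9 -202.9  114.6] w 12.1 F 30.0 fz -6.3 | 0.73 y=-38.1 yL=-39.0 yR=-37.2 (L -8.4 R -67.8) h 82
```

```bash
python3 ball.py 3
```

```text
t 33.40 tilt -0.0355 [ 504.9 -203.1  114.6] w 11.9 F 30.0 fz -5.5 | 0.66 y=-41.9 yL=-42.2 yR=-41.6 (L -11.6 R -72.2) h 86 
t 33.50 tilt -0.0355 [ 504.9 -203.2  114.6] w 11.5 F 30.0 fz -5.7 | 0.89 y=-48.1 yL=-48.2 yR=-48.1 (L -17.6 R -78.7) h 82 
t 33.60 tilt -0.0356 [ 504.9 -203.2  114.6] w 12.0 F 30.0 fz -5.2 | 0.80 y=-54.3 yL=-54.7 yR=-53.8 (L -24.1 R -84.4) h 89
```

```bash
python3 -m jog '[[0,0,0,-0.2,0,0,0]]' | head -1; python3 ball.py 4
```

```text
t: 33.8
t 33.80 tilt -0.0568 [ 504.9 -203.6  114.6] w 11.6 F 30.0 fz -6.4 | 0.92 y=-66.2 yL=-67.6 yR=-64.8 (L -37.0 R -95.4) h 82 
t 33.90 tilt -0.0566 [ 504.8 -203.   114.6] w 11.6 F 30.0 fz -5.3 | 0.63 y=-73.3 yL=-73.0 yR=-73.7 (L -42.4 R -104.3) h 88 
t 34.00 tilt -0.0560 [ 504.9 -203.1  114.6] w 11.9 F 30.0 fz -6.1 | 0.56 y=-78.9 yL=-78.0 yR=-79.8 (L -47.4 R -110.4) h 88 
t 34.10 tilt -0.0561 [ 504.9 -203.2  114.6] w 12.0 F 30.0 fz -5.9 | 0.76 y=-78.4 yL=-77.7 yR=-79.2 (L -47.1 R -109.8) h 91
```

```bash
python3 -m jog '[[0,0,0,0.09,0,0,0],[0,0,0,0.09,0,0,0],[0,0,0,0.09,0,0,0],[0,0,0,0.09,0,0,0],[0,0,0,0.09,0,0,0],[0,0,0,0.09,0,0,0],[0,0,0.05,0,0,0,0],[0,0,0.08,0,0,0,0],[0,0,0.08,0,0,0,0],[0,0,0.06,0,0,0,0],[0,0,0.04,0,0,0,0],[0,0,0.03,0,0,0,0],[0,0,0.02,0,0,0,0],[0,0,0.02,0,0,0,0],[0,0,0,0,0,0,0],[0,0,0,0,0,0,0]]'; python3 ball.py 1
```

```text
t: 35.8
ee_pos: [504.9, -203.2, 99.5]
orientation: [3.139, -0.134, 0.0]
ft_force: [-0.2, 0.2, -5.3]
width: 12.1
grasp_force: 30.0
t 35.80 tilt -0.0000 [ 504.9 -203.2   99.5] w 12.1 F 30.0 fz -5.3 | 0.72 y=-78.6 yL=-78.0 yR=-79.3 (L -47.4 R -109.9) h 85
```

```bash
python3 -m jog '[[0,0,0.01,0,0,0,0],[0,0,0.01,0,0,0,0],[0,0,0.008,0,0,0,0],[0,0,0,0,0,0,0],[0,0,0,0,0,0,0]]'
```

```text
t: 36.4
ee_pos: [504.9, -203.2, 98.6]
orientation: [3.139, -0.134, 0.0]
ft_force: [-2.0, 2.4, 2.0]
width: 12.2
grasp_force: 30.0
```

```bash
python3 -m jog '[[0,0,0,0,0,0,0.3],[0,0,0,0,0,0,0.4],[0,0,0,0,0,0,0.6],[0,0,0,0,0,0,0.8],[0,0,0,0,0,0,0.8],[0,0,0,0,0,0,0.8],[0,0,0,0,0,0,0.8],[0,0,-0.1,0,0,0,0.8],[0,0,-0.3,0,0,0,0.8],[0,0,-0.5,0,0,0,0.8],[0,0,-0.6,0,0,0,0.8],[0,0,-0.6,0,0,0,0.8],[0,0,-0.5,0,0,0,0.8],[0,0,-0.3,0,0,0,0.8],[0,0,-0.1,0,0,0,0.8],[0,0,0,0,0,0,0.8],[0,0,0,0,0,0,0.8],[0,0,0,0,0,0,0.8]]'; python3 - <<'E'
from h import *
im=optics.get_image("wrist"); cv2.imwrite("pics/w4.png",im[:,:,::-1])
E
```

```text
t: 38.2
ee_pos: [504.3, -202.9, 217.3]
orientation: [-3.138, 0.134, 0.003]
ft_force: [0.1, -0.2, 0.3]
width: 70.7
grasp_force: 0.0
```

View pics/w4.png

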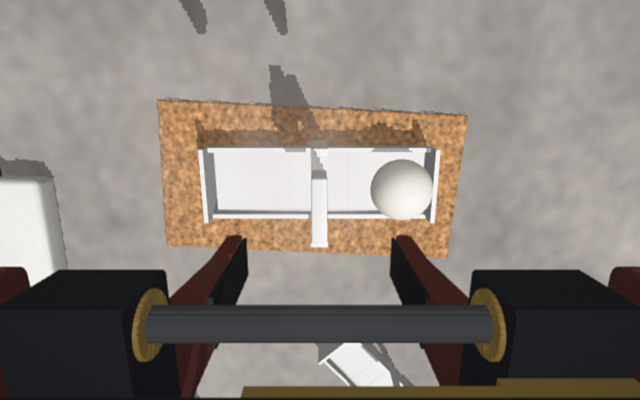

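The tray stands flat and central on its mat at about (320,185), released, with the ball resting at its right (−y) end (402,189). The gripper is clear.

```bash
python3 -c "
from workcell import ctrl
print(ctrl.close_job())"
```

```text
the job is handed in; nothing more can be done
None
```

The job is handed in (no verdict came back): the tray was held over the lamp for about 6.4 s with the ball measured 8 to 11 mm from its middle, then set down straight on its mat and released at about 38 s.

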